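Level the shelf post with the amplifier

ROBOT

A 6-joint arm with a two-finger parallel gripper is mounted at the origin on the work surface. World frame = base frame: x ahead of the robot, y to its left, z up, the work surface at z = 0. Lengths are in m, angles in degrees, forces in N, time in s.
With the tool pointing down it reaches from about 0.25 to 0.775 m from the base axis. Payload 4 kg.
Tool frame: the origin (TCP) lies on the centre line of the jaws, within the pads' length; the fingertips stand 11 mm ahead of it and the grasp point (between the pads) lies 8 mm behind it; z points along the fingers, x is the direction in which the jaws open and shut, and the axes are right-handed (so a half turn about z gives the same grasp; the last joint's range is limited). The gripper opens to 94 mm and grips with 3 to 60 N. Pads are 16 mm wide; open, the fingers measure 119 mm over their backs; the gripper's body (75 mm by 177 mm) begins 78 mm behind the grasp point.
Start: joints at [67.489, 4.996, 78.535, -0, 96.463, -5.907], TCP at [0.157, 0.527, 0.217] pointing down, gripper open.
Joint ranges: [-177.83, 177.83], [-43.37, 116.18], [15.69, 146.23], [-61.86, 241.86], [9.47, 152.12], [-147.06, 147.06]. Speed limits (degrees/s): [159.86, 159.86, 180, 180, 180, 180].

INTERFACE

Orientations are given as [roll, pitch, yaw] about the fixed x, y, z axes, in that order (R = Rz(yaw) Ry(pitch) Rx(roll)).
In Python, from cell import r gives the robot as it stands. Calls block until the motion is done:
- r.reach(position, orientation): joint-space move of the TCP to a pose.
- r.servo_line(position, rotation=None, v=0.15): straight line of the TCP; rotation=None keeps the orientation; v is the mean speed in m/s.
- r.move_joints(angles): joint-space move.
- r.let_go() and r.close_gripper(): open the fingers fully, or close them until they stop; the grip force is fixed at half the most.
- r.wait(seconds).
- r.solve_ik(position, orientation): joint angles nearest the present ones, or None.
- r.state(): the state.
- r.capture(name): name is "scene" or "top"; returns (picture, depth): 480x640x3 uint8, red, green, blue; 480x640 float32, m along the optical axis (not along the pixel's ray), 0 where there is no reading.
- r.calibration(name): a dict with "fov_y" (degrees; the focal length in pixels is half the picture's height over the tangent of half this angle, whatever the lens; pixels are square), "cx", "cy" (the principal point, pixels), "D" ([k1, k2, p1, p2, k3] as OpenCV has them; the pictures are not rectified), "R" (3x3) and "t" (3): a world point X has camera coordinates R X + t. Camera axes: x right, y down, z forward; pixel columns grow to the right and rows downward; lengths in m; the calibration is good to about 2 mm. A picture is of the moment at which its call begins. calibration takes no time and is no camera call.
A pose or a line that the arm cannot do raises r.Unreachable and nothing moves.
- r.finish_job(): hands the job in, once; it reports no verdict.
The state is a dict: "t": time; "joint_pos": joint angles; "qd": joint speeds; "effort": joint torques, N m; "position": TCP position; "tcp_rot": TCP orientation; "wrist_force": force on the tool from outside, world axes, zero at the start; "moment": the same for the moment, N m; "opening": finger opening in m.
Only numpy, scipy, OpenCV 4.12 (cv2) and the standard library are available. Lean on these libraries where they do the work, as an engineer would, in place of code of your own. Each camera call takes 0.05 s, during which the arm holds its last target. There are 200 camera calls.

TASK

A clear shelf will later bridge the little amplifier and the threaded post, so both must be equally high. First gently push the knob of the sprung drop gauge down until its foot rests on the amplifier's lid, hold it there a second to read the height, and let it spring back up; then spin the knurled collar on the threaded post until its top face is as high above the desk as the lid, to within 2 mm, and let go. Leave the amplifier and everything else on the desk where they are.

Things in the scene. Friction and masses are not known exactly. Their poses are not given: they have to be found in the camera images.
- plunger (a joint): Drop gauge: sprung vertical plunger, 0 (up, at rest) to 0.045 m (down). Its foot's underside is 0.095 m minus this value above the desk, so with the foot on the lid it tells the lid's height. A spring pushes it up with about 2 N at rest, 5 N fully down; it rises by itself when let go.
- gauge_knob (a point): Centre of the flat top of the gauge's round black knob (32 mm wide), pushed down from above; 192 mm above the desk at rest, moves with the plunger. The underside of its 20 mm foot disc is 97 mm right below. A grey arm (top 140 mm above the desk) runs from the plunger to a column 105 mm away on this point's +x side (away from the robot); both stay lower than the knob.
- amp_lid (a point): Centre of the flat top (lid) of the amplifier, a brushed aluminium box 105 x 115 x 40 mm, 0.9 kg, standing loose on a slim fixed black unit (130 x 140 mm) under the gauge's foot. The lid is 62 to 72 mm above the desk, different each time; z up.
- collar_top (a point): Centre of the top face of the knurled aluminium collar on the threaded post: 40 mm diameter, 18 mm high (middle 9 mm below this point). z up. The post is fixed: round foot 90 mm wide, 6 mm thick; 16 mm rod, top 78 mm above the desk, poking out of the collar. At the start the collar's top is 49 to 55 mm above the desk, lower than the lid.
- collar (a joint): Turn of the collar on the rod, rad, 0 to 5.86; grows counter-clockwise seen from above, which raises the collar: 30 mm per full turn (4.77 mm per rad). Collar top is 48 mm above the desk at 0. Stays where it is left; turns against about 0.05 N m of friction.
- remote: grey remote control lying flat, 150 x 42 x 16, origin under its centre; bystander
- spare_ring: spare plain steel ring lying flat on the desk, 34 outside, 10 thick, not on any rod; bystander
- mug: white mug, 80 wide, 90 high, origin under its centre; bystander
- driver: screwdriver with a black handle, 180 long, lying; bystander
- charger: white charger block, 50 x 50 x 28; bystander
- puck: round grey loudspeaker, 76 wide, 42 high; bystander
- jar: small clear jar with a black cap, 52 wide, 60 high; bystander

How it is judged:
By the outcome, as a careful person would: the job done as asked, in the order asked, and still so for the second after the job is handed in, with the robot touching nothing.
It also fails if it takes over 61 s, if anything falls off the work surface, if the arm or the gripper's body presses on something with over 40 N, if the wrist force passes 120 N, or if a joint passes its speed limit or range.

## Working session

There is one attempt and no reset: what is moved stays moved. The work goes in short steps, each a Python script; the robot and the scene stay as the last script left them, time stands still between calls to the robot, and variables do not carry over. Pictures are saved under pics/ and viewed, about 8 in all and at most 12, crops included, and the job is handed in when it is done.

```bash
ls; mkdir -p pics; python3 - <<'E'
from cell import r
import cv2,numpy as np
for n in("scene","top"):
    p,d=r.capture(n); cv2.imwrite(f"pics/{n}0.png",p[:,:,::-1]); np.save(f"pics/{n}0.npy",d)
    c=r.calibration(n); print(n,c['fov_y'],c['cx'],c['cy'],c['D'],np.round(c['R'],3).tolist(),c['t'],(d>0).mean())
print(r.state())
E
```

```text
pics
scene 57.955396176196835 322.8985002837092 240.28193368799157 [-0.05307872  0.          0.          0.          0.        ] [[0.544, 0.839, -0.008], [0.707, -0.464, -0.533], [-0.451, 0.285, -0.846]] [-0.31401933 -0.32254296  1.41695197] 0.996025390625
top 44.84588781630332 323.2430984876819 244.97656734768069 [0.03696302 0.         0.         0.         0.        ] [[0.026, -1.0, -0.014], [-0.997, -0.025, -0.07], [0.07, 0.016, -0.997]] [0.00193146 0.598929   1.46246321] 0.9959733072916667
{'t': 0.1, 'joint_pos': array([ 6.74870132e+01,  5.03624686e+00,  7.86153698e+01, -1.84678518e-03,
        9.64631769e+01, -5.90630412e+00]), 'qd': array([ 0.01617085, -0.05873687, -0.22774274, -0.11678557,  0.00478019,
        0.15968149]), 'effort': array([ 1.41681263e-03, -3.41253483e+01, -3.03300440e+01,  7.19079422e-02,
        3.04622948e-02, -1.17747486e-04]), 'position': array([0.15701466, 0.52661767, 0.21541445]), 'tcp_rot': array([-1.79990013e+02,  1.14373057e-01,  7.33931212e+01]), 'wrist_force': array([ 0.19182206, -0.30499537, -0.04175133]), 'moment': array([-0.01620121,  0.01564836,  0.05517584]), 'opening': 0.09396484157555815}
```

View pics/scene0.png

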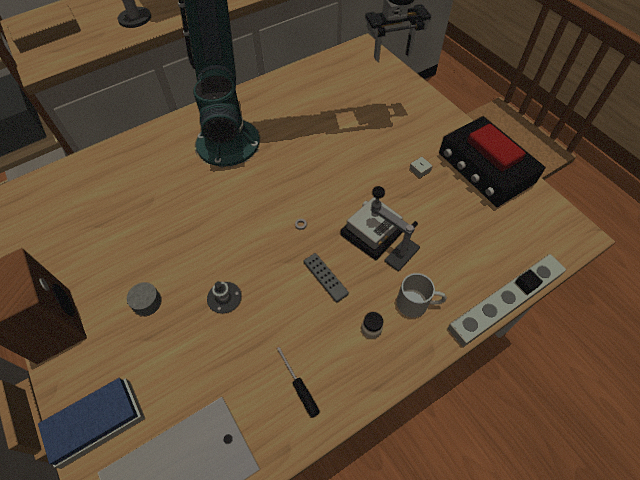

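View pics/top0.png

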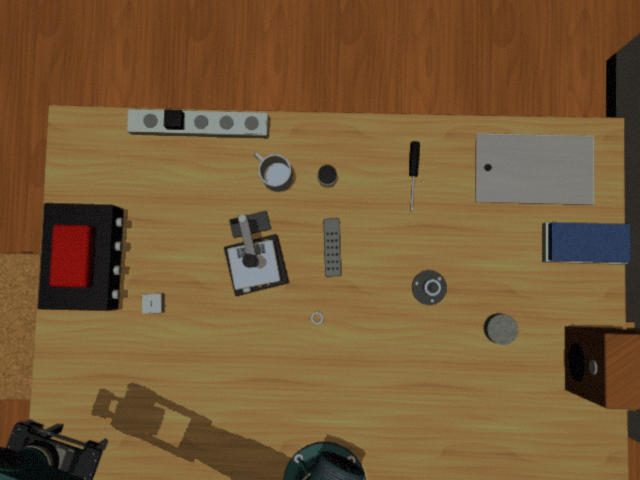

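The scene view shows the gauge knob at about (378,192), the amp lid at (375,225) and the post with its collar at (222,290). In the top view the knob is near (250,261) and the post near (431,287). The collar has clear space around it; the puck is the nearest item. Next I'll take zoomed crops and look at the depth.

```bash
cat > h.py <<'E'
from cell import r
import cv2,numpy as np
def K(n):
    c=r.calibration(n); f=240/np.tan(np.radians(c['fov_y']/2))
    return np.array([[f,0,c['cx']],[0,f,c['cy']],[0,0,1]]),np.array(c['D'],float),np.array(c['R']),np.array(c['t'])
def ray(n,px):
    k,D,R,t=K(n); p=cv2.undistortPoints(np.float64(px).reshape(-1,1,2),k,D).reshape(-1,2)
    d=np.c_[p,np.ones(len(p))]@R; return -R.T@t,d
def plane(n,px,z):
    o,d=ray(n,px); return o+d*((z-o[2])/d[:,2])[:,None]
def cloud(n,dep):
    v,u=np.mgrid[:480,:640]; o,d=ray(n,np.c_[u.ravel(),v.ravel()]); return (o+d*dep.reshape(-1,1)).reshape(480,640,3)
def tri(pa,pb):
    (o1,d1),(o2,d2)=ray("scene",pa),ray("top",pb); d1,d2=d1[0],d2[0]
    s=np.linalg.lstsq(np.c_[d1,-d2],o2-o1,rcond=None)[0]; a,b=o1+d1*s[0],o2+d2*s[1]
    return (a+b)/2,np.linalg.norm(a-b)
E
python3 - <<'E'
from h import *
b=[]
for n,cs in(("scene",[(330,170),(190,265)]),("top",[(215,200),(395,250)])):
    im=cv2.imread(f"pics/{n}0.png"); d=np.load(f"pics/{n}0.npy"); P=cloud(n,d)
    b.append(np.vstack([cv2.resize(im[y:y+75,x:x+100],None,fx=4,fy=4,interpolation=cv2.INTER_CUBIC) for x,y in cs]))
    # knob: points 0.18..0.2 high; collar: .045-.06
    for nm,lo,hi in(("knob",.175,.205),("lid",.058,.076),("collar",.044,.058),("rod",.07,.084)):
        m=((P[...,2]>lo)&(P[...,2]<hi)&(d>0)).astype(np.uint8)
        k,l,s,c=cv2.connectedComponentsWithStats(m)
        for i in range(1,k):
            q=P[l==i]; 
            if 8<s[i,4]<3000 and .25<np.median(q[:,0])<.75 and abs(np.median(q[:,1]))<.45: print(n,nm,s[i],c[i].round(1),np.median(q,0).round(4),q.min(0).round(3),q.max(0).round(3))
cv2.imwrite("pics/crop.png",cv2.convertScaleAbs(np.hstack(b),alpha=1.3))
E
```

```text
scene knob [372 186  13  13 134] [377.8 192. ] [0.5509 0.1787 0.1912] [0.533 0.165 0.179] [0.565 0.198 0.195]
scene lid [347 197  47  47 927] [369.4 223.1] [0.5504 0.1677 0.0633] [0.484 0.122 0.058] [0.607 0.228 0.069]
scene lid [380 201  22  19  72] [390.4 210.1] [0.544  0.2417 0.0628] [0.505 0.231 0.059] [0.583 0.254 0.068]
scene lid [402 240   7   7  26] [404.7 243.7] [0.6552 0.2029 0.0684] [0.642 0.199 0.06 ] [0.658 0.213 0.075]
scene lid [216 285   7   7  28] [219.6 288.2] [ 0.5064 -0.2557  0.0681] [ 0.502 -0.263  0.059] [ 0.509 -0.246  0.076]
scene collar [362 201   5   5  12] [364.2 202.8] [0.48   0.2012 0.0539] [0.476 0.196 0.047] [0.484 0.21  0.056]
scene collar [346 222  50  25 153] [369.8 234.8] [0.5889 0.1401 0.0501] [0.503 0.122 0.044] [0.609 0.227 0.058]
scene collar [401 244   7   6  20] [403.6 246.8] [0.6544 0.2025 0.0517] [0.645 0.2   0.045] [0.658 0.213 0.058]
scene collar [212 282  18  16 156] [221.  290.7] [ 0.5067 -0.2548  0.0527] [ 0.481 -0.275  0.044] [ 0.521 -0.234  0.058]
scene rod [402 240   8   4  19] [405.  241.7] [0.6541 0.2027 0.0781] [0.642 0.199 0.071]
[... 926 characters left out ...]
51]
top collar [491 316   8   8  17] [494.9 318.9] [ 0.4249 -0.4118  0.0453] [ 0.415 -0.419  0.044] [ 0.432 -0.402  0.048]
top collar [491 332   4   3   9] [492.8 333. ] [ 0.3904 -0.4062  0.0464] [ 0.388 -0.409  0.044] [ 0.393 -0.401  0.05 ]
top collar [497 334   9  11  25] [501.6 339.5] [ 0.3739 -0.4265  0.0455] [ 0.364 -0.436  0.044] [ 0.389 -0.417  0.049]
top collar [507 335   8   9  23] [510.4 340. ] [ 0.3746 -0.4477  0.0456] [ 0.367 -0.458  0.044] [ 0.387 -0.441  0.049]
top rod [267 178  23  10  29] [279. 184.] [0.7407 0.1279 0.0756] [0.736 0.106 0.07 ] [0.759 0.159 0.084]
top rod [431 284   7   8  43] [433.9 287.7] [ 0.4969 -0.2551  0.0781] [ 0.489 -0.262  0.071] [ 0.506 -0.248  0.083]
```

View pics/crop.png

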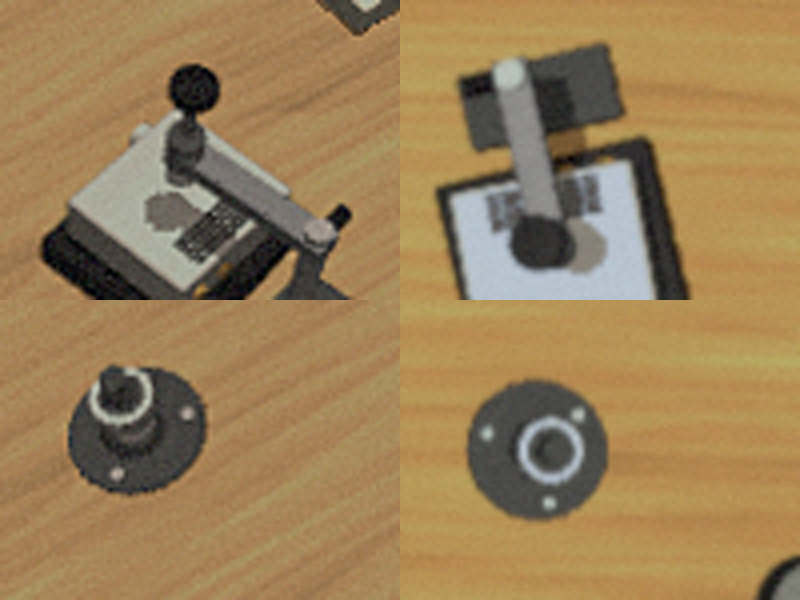

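Both views agree on the knob at about (0.550, 0.180, 0.192) and the collar and rod axis at about (0.500, -0.2545). The collar top is near 0.053 and the lid near 0.064. Next I'll press the gauge with closed fingertips, watching the force.

```bash
python3 - <<'E'
from h import *
r.close_gripper()
R=[180,0,18.]
r.reach([.5497,.1797,.25],R)
r.servo_line([.5497,.1797,.207],v=.08); r.wait(.2)
f0=r.state()['wrist_force'][2]; print(r.state()['t'],f0,r.state()['position'])
def step(z,v=.02):
    r.servo_line([.5497,.1797,z],v=v); r.wait(.08); s=r.state(); return s['position'][2],s['wrist_force'][2]-f0
z=.207; L=[]
while z>.196:
    z-=.001; p,f=step(z); L.append((round(z,4),round(p,5),round(f,2)))
    if f>1.2: break
print(L); touch=p
step(touch-.019,.05); z=touch-.019; L=[]
while z>touch-.037:
    z-=.001; p,f=step(z); L.append((round(z,4),round(touch-p,5),round(f,2)))
    if f>2+67*(touch-p)+2.5: break
print(L,r.state()['t'])
E
```

```text
4.3 -0.2738781551140943 [0.55007181 0.17974221 0.20778161]
[(0.206, np.float64(0.20605), np.float64(0.13)), (0.205, np.float64(0.20495), np.float64(0.05)), (0.204, np.float64(0.20395), np.float64(0.87)), (0.203, np.float64(0.20331), np.float64(2.27))]
[(np.float64(0.1833), np.float64(0.01984), np.float64(3.98)), (np.float64(0.1823), np.float64(0.02095), np.float64(3.96)), (np.float64(0.1813), np.float64(0.02198), np.float64(3.4)), (np.float64(0.1803), np.float64(0.02296), np.float64(4.35)), (np.float64(0.1793), np.float64(0.02394), np.float64(3.66)), (np.float64(0.1783), np.float64(0.02496), np.float64(4.29)), (np.float64(0.1773), np.float64(0.02598), np.float64(4.09)), (np.float64(0.1763), np.float64(0.02695), np.float64(4.39)), (np.float64(0.1753), np.float64(0.02796), np.float64(3.94)), (np.float64(0.1743), np.float64(0.02897), np.float64(4.28)), (np.float64(0.1733), np.float64(0.02998), np.float64(3.77)), (np.float64(0.1723), np.float64(0.03097), np.float64(4.34)), (np.float64(0.1713), np.float64(0.0313), np.float64(6.38)), (np.float64(0.1703), np.float64(0.03134), np.float64(9.02))] 10.9083
```

The foot met the lid at a stroke of about 31.3 mm, shown by a clear force rise. I'll hold for a second, average the reading, and ease back up while re-reading the release point. Then I'll touch the collar's top with the same tool.

```bash
python3 - <<'E'
from h import *
def rd(n=6,dt=.03):
    S=[]
    for _ in range(n): r.wait(dt); s=r.state(); S.append((s['position'][2],s['wrist_force'][2]))
    return np.mean(S,0).round(5)
r.wait(.7); print("hold",rd(10,.06)); 
P=[.5497,.1797]
r.servo_line(P+[.1713],v=.02); print("light",rd())
r.servo_line(P+[.2020],v=.05); 
for z in(.2025,.2030,.2035,.2040,.2045):
    r.servo_line(P+[z],v=.02); print("up",z,rd(5,.02))
r.servo_line(P+[.26],v=.15)
# collar touch, off the rod toward +y(tool)
ps=-26.; c=np.array([.4995,-.2545]); o=np.array([-np.sin(np.radians(ps)),np.cos(np.radians(ps))])*.0185
q=list(c+o)
r.reach(q+[.20],[180,0,ps]); r.servo_line(q+[.074],v=.12); r.wait(.2); f0=rd()[1]; print(r.state()['t'],f0,r.state()['position'])
z=.070; r.servo_line(q+[z],v=.03)
while z>.056:
    p,f=rd(3,.03); 
    if z<.068: print(round(z,4),p,round(f-f0,2))
    if f-f0>2.5: break
    z-=.001; r.servo_line(q+[z],v=.02)
r.servo_line(q+[.14],v=.15); print(r.state()['t'])
for n in("scene","top"):
    p,d=r.capture(n); cv2.imwrite(f"pics/{n}1.png",p[:,:,::-1]); np.save(f"pics/{n}1.npy",d)
E
```

```text
hold [0.17197 8.81172]
light [0.17201 6.75858]
up 0.2025 [0.20202 2.75637]
up 0.203 [0.20297 2.33184]
up 0.2035 [0.20335 0.58613]
up 0.204 [0.2038  0.01619]
up 0.2045 [0.20454 0.03799]
18.7583 0.44317 [ 0.50770619 -0.23789806  0.07423472]
0.067 0.06694 0.0
0.066 0.06595 -0.45
0.065 0.06528 0.7
0.064 0.06494 5.36
21.9
```

The reading puts the lid at 63.7 mm: the tool contacted the knob at 203.4 mm and the lid at 172.0 mm. The collar top is at 53.8 mm by touch, using the same tool offset, and about 53.5 mm by depth. It needs a rise of 9.9 mm, which is 119° counter-clockwise.

```bash
python3 - <<'E'
from h import *
c=[.4995,-.2545]; r.let_go(); y0=-102.; zg=.0368
r.reach(c+[.14],[180,0,y0]); r.servo_line(c+[zg],v=.12); r.close_gripper()
def pr(t):
    s=r.state(); print(t,round(s['t'],2),s['position'].round(4),s['tcp_rot'].round(1),s['wrist_force'].round(1),round(s['moment'][2],2),round(s['opening'],4),s['joint_pos'][5].round(1))
pr("grip")
tot=119.; dz=.0099; n=4
for i in range(1,n+1):
    r.servo_line(c+[zg+dz*i/n],[180,0,y0+tot*i/n],v=dz/n/.7); pr(i)
r.wait(.2); pr("end")
r.let_go(); pr("open"); r.servo_line(c+[.15],v=.15); pr("up")
for n in("scene","top"):
    p,d=r.capture(n); cv2.imwrite(f"pics/{n}2.png",p[:,:,::-1]); np.save(f"pics/{n}2.npy",d)
E
```

```text
grip 26.52 [ 0.4993 -0.2555  0.0368] [ 1.80e+02 -1.00e-01 -1.02e+02] [-1.4 -4.8 -0.4] -0.01 0.0395 69.2
1 27.38 [ 0.4993 -0.2546  0.0393] [180.   -0.  -72.3] [-1.  -3.1 -0.6] 0.09 0.0392 39.5
2 28.23 [ 0.4988 -0.2539  0.0416] [ 1.80e+02  1.00e-01 -4.25e+01] [-4.6 -0.1  2.9] 0.02 0.0393 9.8
3 29.07 [ 0.4981 -0.2535  0.044 ] [-179.9    0.2  -12.7] [-7.4  1.   4.7] -0.02 0.0392 -20.0
4 29.93 [ 0.4972 -0.2535  0.0464] [-179.8    0.3   17. ] [-9.3  1.   6. ] -0.01 0.0391 -49.8
end 30.12 [ 0.4972 -0.2535  0.0465] [-179.8    0.3   17. ] [-9.9  1.2  5.8] 0.0 0.0395 -49.8
open 31.08 [ 0.4995 -0.2545  0.0467] [180.  -0.  17.] [ 0.6 -0.4 -0.1] 0.05 0.094 -49.8
up 31.93 [ 0.4989 -0.2542  0.1489] [-1.799e+02  1.000e-01  1.700e+01] [-0.4 -0.  -0.2] -0.04 0.0939 -49.8
```

The turn ran cleanly. Now I'll re-measure the collar with the same touch, then check the images.

```bash
python3 - <<'E'
from h import *
def rd(n=3,dt=.03):
    S=[]
    for _ in range(n): r.wait(dt); s=r.state(); S.append((s['position'][2],s['wrist_force'][2]))
    return np.mean(S,0).round(5)
ps=-26.; c=np.array([.4970,-.2550]); o=np.array([-np.sin(np.radians(ps)),np.cos(np.radians(ps))])*.0190
q=list(c+o); r.close_gripper()
r.reach(q+[.15],[180,0,ps]); r.servo_line(q+[.083],v=.12); r.wait(.2); f0=rd(6)[1]
z=.080; r.servo_line(q+[z],v=.03)
while z>.066:
    p,f=rd()
    if z<.0785: print(round(z,4),p,round(f-f0,2))
    if f-f0>2.5: break
    z-=.001; r.servo_line(q+[z],v=.02)
r.servo_line(q+[.15],v=.15); r.reach([.35,-.05,.3],[180,0,-10]); print(r.state()['t'])
a=[]
for n in("scene","top"):
    p,d=r.capture(n); im=p[:,:,::-1].copy(); cv2.imwrite(f"pics/{n}3.png",im); P=cloud(n,d); P0=cloud(n,np.load(f"pics/{n}0.npy"))
    ring=lambda P,zl,zh:(lambda rr:np.median(P[(rr>.011)&(rr<.018)&(P[...,2]>zl)&(P[...,2]<zh)][:,2]))(np.hypot(P[...,0]-.4972,P[...,1]+.2548))
    lid=lambda P:np.median(P[(abs(P[...,0]-.51)<.015)&(abs(P[...,1]-.18)<.03)&(P[...,2]>.04)][:,2])
    print(n,"collar",ring(P0,.044,.07),ring(P,.05,.075),"lid",lid(P0),lid(P))
    a.append(cv2.resize(im,(400,300)))
    x,y=((190,265),(395,250))[n=="top"]; a.append(cv2.resize(im[y:y+75,x:x+100],(400,300),interpolation=cv2.INTER_CUBIC))
    # moved bystanders
    df=cv2.absdiff(cv2.GaussianBlur(im,(5,5),0),cv2.GaussianBlur(cv2.imread(f"pics/{n}0.png"),(5,5),0)).max(2)>35
    k,l,s,cc=cv2.connectedComponentsWithStats(df.astype(np.uint8)); print([(*cc[i].round(),s[i,4]) for i in range(1,k) if s[i,4]>12])
cv2.imwrite("pics/final.png",np.vstack([np.hstack(a[:2]),np.hstack(a[2:])]))
E
```

```text
0.078 0.07795 -0.08
0.077 0.07694 -0.63
0.076 0.07596 -0.25
0.075 0.07519 1.2
0.074 0.07485 5.33
39.5417
scene collar 0.053188228521783176 0.06359985496850656 lid 0.06353385988200932 0.06364543442793635
[(np.float64(240.0), np.float64(4.0), np.int32(253)), (np.float64(402.0), np.float64(2.0), np.int32(87)), (np.float64(183.0), np.float64(19.0), np.int32(83)), (np.float64(399.0), np.float64(20.0), np.int32(559)), (np.float64(260.0), np.float64(75.0), np.int32(4543)), (np.float64(408.0), np.float64(44.0), np.int32(42)), (np.float64(199.0), np.float64(55.0), np.int32(712)), (np.float64(377.0), np.float64(50.0), np.int32(120)), (np.float64(226.0), np.float64(82.0), np.int32(43)), (np.float64(191.0), np.float64(117.0), np.int32(453)), (np.float64(344.0), np.float64(120.0), np.int32(2040)), (np.float64(220.0), np.float64(136.0), np.int32(75)), (np.float64(195.0), np.float64(153.0), np.int32(96)), (np.float64(273.0), np.float64(145.0), np.int32(153)), (np.float64(249.0), np.float64(211.0), np.int32(2808)), (np.float64(215.0), np.float64(168.0), np.int32(53)), (np.float64(221.0), np.float64(291.0), np.int32(18)), (np.float64(223.0), np.float64(293.0), np.int32(16))]
top collar 0.0541240610457594 0.06395046557455397 lid 0.0642420460240658 0.06399834760377954
[(np.float64(353.0), np.float64(391.0), np.int32(10318)), (np.float64(171.0), np.float64(428.0), np.int32(5502)), (np.float64(48.0), np.float64(454.0), np.int32(4902)), (np.float64(355.0), np.float64(450.0), np.int32(73)), (np.float64(312.0), np.float64(452.0), np.int32(75)), (np.float64(258.0), np.float64(467.0), np.int32(1195)), (np.float64(352.0), np.float64(459.0), np.int32(31)), (np.float64(298.0), np.float64(474.0), np.int32(24)), (np.float64(335.0), np.float64(475.0), np.int32(140))]
```

View pics/final.png

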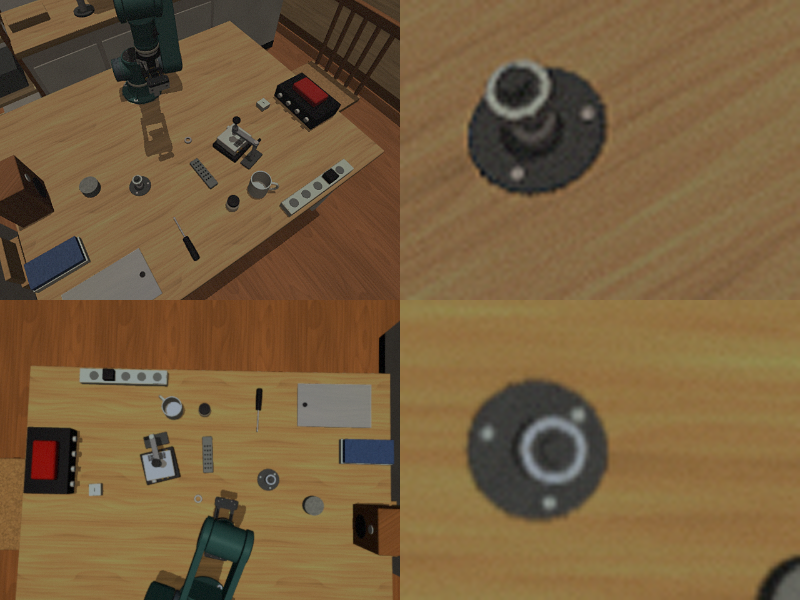

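The final picture shows the collar raised (scene crop ring at about (519,89)), the gauge back up, nothing on the desk moved and the arm clear. By touch the collar top is at 75.0 − 11.3 ≈ 63.7 mm. By depth, the collar and lid are 63.6 and 63.6 mm in the scene view and 64.0 and 64.0 mm in the top view.

```bash
python3 -c "
from cell import r
r.finish_job()"
```

```text
the job is handed in; nothing more can be done
```

The job is handed in: the collar's top face is level with the amplifier's lid, at about 63.7 mm above the desk. Handing in gives no verdict, so this rests on my own checks.

- **Gauge:** I pushed the knob down with closed fingertips until the foot met the lid, at a stroke of about 31.3 mm and no more than about 9 N. I held it for over a second, then let it spring back up. That reading puts the lid at about 63.7 mm.
- **Collar:** A light touch put its top at 53.8 mm at the start. I gripped it, turned it 119° counter-clockwise while rising with it, and let go.
- **Last checks:** A second touch put the collar top at about 63.7 mm. Camera depth gave collar and lid at 63.6 and 63.6 mm in one view, and 64.0 and 64.0 mm in the other. All agree to within 0.5 mm.
- **Surroundings:** Comparing before and after pictures showed changes only at the arm, its shadow and the collar. The arm ended clear of everything at about 40 s.
- **Small disagreement:** My camera estimate of the collar's axis was about 2 mm off in x. This caused a side force of about 10 N while turning, which went away once I let go.

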